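Charge the vibratory finisher from the pot and start it

ROBOT

A 7-joint arm with a two-finger parallel gripper is mounted at the origin on the work surface. World frame = base frame: x ahead of the robot, y to its left, z up, the work surface at z = 0. Lengths are in mm, angles in rad, forces in N, time in s.
With the tool pointing down it reaches from about 400 to 750 mm from the base axis. Payload 19.5 kg.
Tool frame: the origin (TCP) lies between the finger pads; the fingertips stand 25 mm ahead of it and the grasp point (between the pads) lies 6 mm ahead of it; z points along the fingers, y is the line along which they close (so a half turn about z gives the same grasp; the last joint's range is limited). The gripper opens to 85 mm and grips with 20 to 120 N. Pads are 22 mm wide; open, the fingers measure 114 mm over their backs; the gripper's body (76 mm by 85 mm) begins 54 mm behind the grasp point. The pads swing forward as they close: fully open they stand 13 mm farther back than shut.
Start: joints at [-0.042, 0.707, -0.028, 1.485, 0.022, 0.951, -0.075], TCP at [574.973, 0.003, 224.668] pointing down, gripper open.
Joint ranges: [-2.71, 2.71], [-0.32, 2.16], [-1.57, 1.52], [0, 2.45], [-1.46, 4.6], [0, 2.02], [-2.83, 2.83]. Speed limits (rad/s): [1.89, 1.89, 2.57, 2.57, 3.01, 3.01, 3.01].

INTERFACE

Orientations are given as a unit quaternion [w, x, y, z].
In Python, from workcell import ctrl gives the robot as it stands. Calls block until the motion is done:
- ctrl.reach(position, orientation): joint-space move of the TCP to a pose.
- ctrl.servo_line(position, orientation=None, max_speed=150, f_stop=None): straight line of the TCP; orientation=None keeps the orientation; max_speed is the mean speed in mm/s. With f_stop (N) it stops when the force on the tool has changed by that much, and returns True; else False.
- ctrl.movej(angles): joint-space move.
- ctrl.ungrasp() and ctrl.clamp(force=None): open the fingers fully, or close them until they stop; force is the grip in N (None keeps the last).
- ctrl.hold(seconds).
- ctrl.inverse_kinematics(position, orientation): joint angles nearest the present ones, or None.
- ctrl.camera(name): name is "scene" or "side" or "wrist"; returns the picture (384x512x3 uint8, red, green, blue); there is no depth.
- ctrl.camera_model(name): a dict with "camera_matrix" (3x3 intrinsics, pixels), "rvec" (rotation vector, rad) and "tvec" (3), from world to camera coordinates, as OpenCV has them. Camera axes: x right, y down, z forward; pixel columns grow to the right and rows downward; lengths in mm; the calibration is good to about 2 mm. A picture is of the moment at which its call begins: read the wrist's pose just before it. camera_model takes no time and is no camera call; for the wrist camera it gives the pose at the moment of the call.
A pose or a line that the arm cannot do raises ctrl.IKError and nothing moves.
- ctrl.sign_off(): hands the job in; it is judged then, once.
Trained networks look in the newest picture that a camera, given by its name, has taken for a name from the list of things; names that differ only in an ending like _2 or _b are one class to them, and where a whole thing is asked for, a point or a joint stands for the part that bears it (a point fixed in the world has none). Each returns a list of dicts, best first, with "conf" (0 to 1); they miss things now and then, are a little off and sometimes report something else, mostly with a low value. They report only what shows in the picture. A call takes as long as a camera call.
- ctrl.find_in(camera, name): "extent" ([centre column, centre row, width, height] in pixels, round what is visible of it).
- ctrl.masks_of(camera, name): "mask" (384x512 bool, what is visible of it) and "extent" ([centre column, centre row, width, height] in pixels, round what is visible of it).
- ctrl.tip_of(camera, name): "xy" ([column, row] in pixels: a listed point, or the origin of a listed thing).
Readings, each from a call of its own:
- ctrl.read_time(): time.
- ctrl.read_q(): joint angles.
- ctrl.read_qd(): joint speeds.
- ctrl.read_effort(): joint torques, N m.
- ctrl.read_eef_pos(): TCP position.
- ctrl.read_tool_rot(): TCP orientation.
- ctrl.read_ft_force(): force on the tool from outside, world axes, zero at the start.
- ctrl.read_torque(): the same for the moment, N m.
- ctrl.read_gripper_width(): opening from 0.0 (shut) to 1.0 (fully open).
- ctrl.read_finger_force(): force on a finger pad.
Only numpy, scipy, OpenCV 4.12 (cv2) and the standard library are available. Lean on these libraries where they do the work, as an engineer would, in place of code of your own. Each camera call takes 0.05 s, during which the arm holds its last target. There are 200 camera calls.

TASK

Charge the little vibratory finisher: take the steel pot with the ceramic balls from under the lamp, tip it over the finisher's open tub and keep it tipped until all four balls lie in the tub. Then set the empty pot down upright in the middle of the round rubber pad (do not drop it) and let go of it, and only after that press the spring pedal beside the pad down to its stop with the gripper, hold it down for about half a second and let it come back up. Leave all the other things on the bench where they are.

Things in the scene. Friction and masses are not known exactly. Their poses are not given: they have to be found in the camera images.
- pot: the steel pot: open round beaker, 90 mm high, outer diameter 56 mm at the foot widening evenly to 70 mm at the rim (63 mm at mid height), wall 3 mm, 0.2 to 0.3 kg empty; it starts upright on the bench with the four balls in its bottom. Origin: centre of its underside, z to the mouth; yaw has no meaning for it
- ball0_center (a point): centre of a white ceramic ball, diameter 24 mm, 26 g; one of four alike, all in the pot at the start
- ball1_center (a point): centre of a white ceramic ball, diameter 24 mm, 26 g; one of four alike, all in the pot at the start
- ball2_center (a point): centre of a white ceramic ball, diameter 24 mm, 26 g; one of four alike, all in the pot at the start
- ball3_center (a point): centre of a white ceramic ball, diameter 24 mm, 26 g; one of four alike, all in the pot at the start
- tub: the finisher, fixed: green base under an open aluminium tub 200 mm (its x) by 180 mm (its y), rim 105 mm above the bench, walls 8 mm. Origin: centre of its underside on the bench
- tub_in (a point): centre of the tub's inner floor, 45 mm above the bench (60 mm below the rim); inner floor 184 mm (x) by 164 mm (y)
- lamp: gooseneck lamp, fixed; its frame has its origin on the bench near the pot. Round foot (diameter 90 mm, 22 mm high) at 150 mm along its x, thin upright neck there that bends over at 281 mm height and comes back to the head
- lamp_head (a point): centre of the lower face of the lamp head, 142 mm above the bench, about over the pot; the head is 58 mm in diameter and 75 mm high, the neck leaves its top towards the lamp's +x. It keeps the gripper from coming straight down on the pot
- plate: aluminium base plate, fixed, 150 mm (its x) by 210 mm (its y), 6 mm thick; it carries the rubber pad on its +y half and the pedal on its -y half. Origin: centre of its underside
- pad (a point): centre of the top of the round black rubber pad, diameter 92 mm, 10 mm above the bench: the place for the empty pot
- pedal_tip (a point): point on the top of the steel pedal to press, 85 mm from its hinge, about 64 mm above the bench when up; the pedal is 66 mm wide, 110 mm long, slopes up from the hinge (at the plate's +x side) towards the plate's -x; it moves with the pedal
- pedal (a joint): pedal angle: 0 up (sprung), 0.26 rad at its lower stop; about 4 N at the pressing point to start, 12 N at the stop
- jar: bystander: white lidded jar, diameter 50 mm, 115 mm high, beside the pot, on one or the other side. Origin: centre of its underside
- tin: bystander: low flat metal tin, diameter 54 mm, 35 mm high, beside the pot on the side where the jar is not. Origin: centre of its underside
- bottle: bystander: bottle, diameter 60 mm, 160 mm high, behind the tub. Origin: centre of its underside
- beaker: bystander: an empty steel pot of the same make as the one with the balls, behind the base plate. Origin: centre of its underside
- disc: bystander: flat dark steel lapping disc, diameter 84 mm, 12 mm high, in front of the tub. Origin: centre of its underside
- wrench: bystander: wrench, 170 mm long, lying in front of the pot, along its x. Origin: centre, on the bench
- brush: bystander: brush, 180 mm long, lying in front of the base plate, along its x. Origin: centre, on the bench

How it is judged (in metres and radians):
On the way, in this order (a step that is already met when the one before it is completed fails the run):
1. the pot is held tipped and all four balls are in the tub (angle between pot's own z axis and vertical above 1 rad and x of ball0_center in the frame of tub_in between -0.092 and 0.092 m and y of ball0_center in the frame of tub_in between -0.082 and 0.082 m and z of ball0_center in the frame of tub_in between 0 and 0.055 m and x of ball1_center in the frame of tub_in between -0.092 and 0.092 m and y of ball1_center in the frame of tub_in between -0.082 and 0.082 m and z of ball1_center in the frame of tub_in between 0 and 0.055 m and x of ball2_center in the frame of tub_in between -0.092 and 0.092 m and y of ball2_center in the frame of tub_in between -0.082 and 0.082 m and z of ball2_center in the frame of tub_in between 0 and 0.055 m and x of ball3_center in the frame of tub_in between -0.092 and 0.092 m and y of ball3_center in the frame of tub_in between -0.082 and 0.082 m and z of ball3_center in the frame of tub_in between 0 and 0.055 m), for 0.1 s.
2. the empty pot stands upright in the middle of the pad and is let go (horizontal distance between pot and pad below 0.025 m and z of pot in the frame of pad below 0.006 m and angle between pot's own z axis and vertical below 0.1 rad and contact force between the fingers and pot below 0.05 N and linear speed of pot below 0.03 m/s), for 0.2 s.
3. the gripper presses the pedal down to its stop (value of joint pedal above 0.235 rad and contact force between the fingers and anything else above 1 N), for 0.25 s.
At the end, for the whole second after the job is handed in: all four balls lie in the tub (inside its walls, centres less than 55 mm above its floor); the pot stands on the rubber pad, within 25 mm of its middle, upright to 0.1 rad, at rest; the pedal is back up (under 0.03 rad) (x of ball0_center in the frame of tub_in between -0.092 and 0.092 m and y of ball0_center in the frame of tub_in between -0.082 and 0.082 m and z of ball0_center in the frame of tub_in between 0 and 0.055 m and x of ball1_center in the frame of tub_in between -0.092 and 0.092 m and y of ball1_center in the frame of tub_in between -0.082 and 0.082 m and z of ball1_center in the frame of tub_in between 0 and 0.055 m and x of ball2_center in the frame of tub_in between -0.092 and 0.092 m and y of ball2_center in the frame of tub_in between -0.082 and 0.082 m and z of ball2_center in the frame of tub_in between 0 and 0.055 m and x of ball3_center in the frame of tub_in between -0.092 and 0.092 m and y of ball3_center in the frame of tub_in between -0.082 and 0.082 m and z of ball3_center in the frame of tub_in between 0 and 0.055 m and horizontal distance between pot and pad below 0.025 m and z of pot in the frame of pad below 0.006 m and angle between pot's own z axis and vertical below 0.1 rad and linear speed of pot below 0.03 m/s and value of joint pedal below 0.03 rad); the robot touches nothing.
It fails at once if the pedal is pressed while the pot does not stand on the pad (value of joint pedal above 0.12 rad and (horizontal distance between pot and pad above 0.045 m or angle between pot's own z axis and vertical above 0.3 rad)).
It fails at once if the pot is dropped (it falls freely faster than 0.6 m/s) (contact force between the fingers and pot below 0.01 N and linear speed of pot above 0.6 m/s).
It fails at once if a bystander (jar, tin, bottle, spare pot, disc, wrench, brush) is moved more than 30 mm or knocked over (distance of any of jar, tin, bottle, beaker, disc, wrench, brush from where it was at the start of the episode above 0.03 m or angle between any of jar, tin, bottle, beaker, disc, wrench, brush's own z axis and vertical above 0.5 rad).
It also fails if it takes over 72 s, if anything falls off the work surface, if the arm or the gripper's body presses on something with over 40 N, if the wrist force passes 120 N, or if a joint passes its speed limit or range.

## Working session

There is one attempt and no reset: what is moved stays moved. The work goes in short steps, each a Python script; the robot and the scene stay as the last script left them, time stands still between calls to the robot, and variables do not carry over. Pictures are saved under pics/ and viewed, at most 10 in all, crops included, and the job is handed in when it is done.

```bash
mkdir -p pics; cat > h.py <<'E'
from workcell import ctrl
import numpy as np, cv2
def ray(cam,uv):
    m=ctrl.camera_model(cam);K=np.array(m["camera_matrix"],float);R=cv2.Rodrigues(np.array(m["rvec"],float))[0];t=np.array(m["tvec"],float).ravel()
    d=R.T@np.linalg.inv(K)@np.array([uv[0],uv[1],1.]);return -R.T@t,d/np.linalg.norm(d)
def onz(cam,uv,z):
    c,d=ray(cam,uv);return c+d*(z-c[2])/d[2]
def proj(cam,p):
    m=ctrl.camera_model(cam)
    return cv2.projectPoints(np.array(p,float).reshape(-1,3),np.array(m["rvec"],float),np.array(m["tvec"],float),np.array(m["camera_matrix"],float),None)[0].reshape(-1,2)
def snap(cam,fn):
    im=ctrl.camera(cam);cv2.imwrite("pics/"+fn,cv2.cvtColor(im,cv2.COLOR_RGB2BGR));return im
E
python3 - <<'E'
from h import *
np.set_printoptions(precision=0,suppress=True)
a=snap("scene","scene0.png");b=snap("side","side0.png")
Z=dict(pot=0,tub=0,tub_in=45,lamp=0,lamp_head=142,plate=0,pad=10,pedal_tip=64,jar=0,tin=0,bottle=0,beaker=0,disc=0,wrench=0,brush=0)
for c in("scene","side"):
    print(c,ray(c,(256,192)))
    for n,z in Z.items():
        r=ctrl.tip_of(c,n)[:2]
        print(n,[(round(x["conf"],2),np.array(x["xy"]),onz(c,x["xy"],z)[:2]) for x in r])
E
```

```text
scene (array([1126.,   84.,  856.]), array([-1., -0., -1.]))
pot [(0.59, array([362., 230.]), array([578., 285.]))]
tub [(0.48, array([182., 198.]), array([ 539., -251.]))]
tub_in [(0.7, array([259., 210.]), array([580.,  -7.]))]
lamp []
lamp_head [(0.95, array([379., 203.]), array([584., 294.]))]
plate [(0.89, array([170., 198.]), array([ 543., -286.]))]
pad [(0.93, array([184., 197.]), array([ 539., -242.]))]
pedal_tip [(0.59, array([151., 174.]), array([ 508., -341.]))]
jar [(0.55, array([333., 224.]), array([569., 203.]))]
tin [(0.68, array([404., 237.]), array([587., 396.]))]
bottle [(0.71, array([238., 278.]), array([766., -36.]))]
beaker [(0.6, array([164., 246.]), array([ 703., -254.]))]
disc [(0.53, array([266., 173.]), array([406., -10.]))]
wrench [(0.78, array([360., 190.]), array([433., 282.]))]
brush [(0.93, array([186., 164.]), array([ 403., -274.])), (0.75, array([368., 230.]), array([577., 301.]))]
side (array([464., 695., 968.]), array([ 0., -1., -1.]))
pot [(0.98, array([230., 316.]), array([576., 294.])), (0.43, array([254., 215.]), array([569., -13.]))]
tub [(0.64
[... 250 characters left out ...]
.]), array([ 538., -303.]))]
pad [(0.76, array([274., 157.]), array([ 543., -240.]))]
pedal_tip [(0.73, array([293., 123.]), array([ 501., -352.])), (0.45, array([217., 357.]), array([576., 414.]))]
jar [(0.76, array([244., 279.]), array([560., 193.])), (0.2, array([326., 157.]), array([ 381., -283.]))]
tin [(0.66, array([214., 356.]), array([590., 393.]))]
bottle [(0.73, array([191., 201.]), array([760., -28.]))]
beaker [(0.72, array([232., 148.]), array([ 685., -266.]))]
disc [(0.59, array([307., 225.]), array([416.,  -5.])), (0.32, array([191., 199.]), array([761., -36.]))]
wrench [(0.93, array([291., 319.]), array([430., 276.]))]
brush [(0.73, array([327., 157.]), array([ 380., -282.]))]
```

```bash
python3 -c "
import cv2,numpy as np
a=cv2.imread('pics/scene0.png');b=cv2.imread('pics/side0.png')
cv2.imwrite('pics/both0.png',cv2.resize(np.hstack([a,b]),(800,300)))"
```

```text
(no output)
```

View pics/scene0.png

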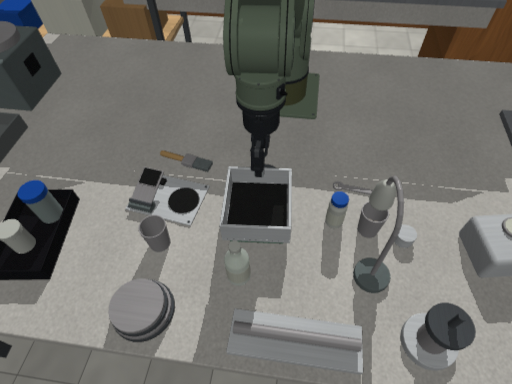

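View pics/side0.png

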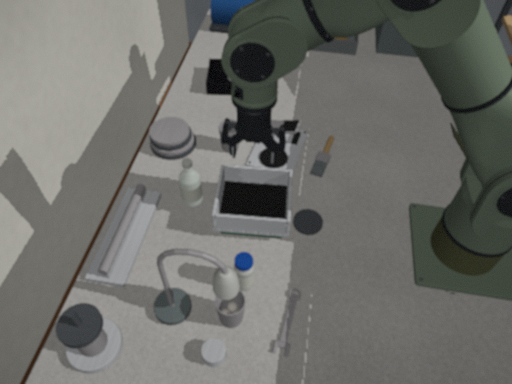

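The scene view shows the pot under the lamp head at (375,215), jar on its right (338,208), tin at (405,237). The tub is at (258,205), pad at (184,200), pedal at (150,185). The lamp neck leads away from the robot, so I will grasp the pot horizontally from the robot's side. First I'll check the IK.

```bash
cat >> h.py <<'E'
from scipy.spatial.transform import Rotation as Ro
def ori(psi,th,s=1,roll=0,axis=None):
    """heading psi, th below horizontal (deg), s=+-1 half turn; roll about horizontal heading axis"""
    p,t=np.radians([psi,th]);z=np.array([np.cos(t)*np.cos(p),np.cos(t)*np.sin(p),-np.sin(t)])
    y=s*np.array([-np.sin(p),np.cos(p),0]);R=Ro.from_matrix(np.c_[np.cross(y,z),y,z])
    R=Ro.from_rotvec(np.radians(roll)*np.array([np.cos(p),np.sin(p),0]))*R
    q=R.as_quat();return [float(v) for v in (q[3],q[0],q[1],q[2])]
def zax(q): return Ro.from_quat([q[1],q[2],q[3],q[0]]).as_matrix()[:,2]
E
python3 - <<'E'
from h import *
np.set_printoptions(precision=2,suppress=True)
def t(n,p,q):
    r=ctrl.inverse_kinematics([float(v) for v in p],q);print(n,None if r is None else np.array(r))
for th in(10,20,30):
  for s in(1,-1):
    print("th",th,"s",s)
    for psi in (0,-10):
      t("grasp%d"%psi,(577,290,50),ori(psi,th,s)); t("pre%d"%psi,(440,300,60),ori(psi,th,s)); t("prehi",(440,300,200),ori(psi,th,s))
    for roll in(120,-120): t("pour%d"%roll,(578,-12,190),ori(0,th,s,roll))
    for psi in(0,-25): t("place%d"%psi,(541,-241,60),ori(psi,th,s))
t("press",(505,-347,50),ori(0,90,1));t("press",(505,-347,50),ori(0,90,-1))
print(ctrl.camera_model("wrist")["tvec"],ray("wrist",(256,192)),ctrl.read_time())
E
```

```text
th 10 s 1
grasp0 [-1.03  1.49  0.19  2.13  2.23  1.52 -2.07]
pre0 [-1.1   1.54 -0.25  2.34  1.89  1.91 -2.15]
prehi None
grasp-10 [-1.09  1.46  0.19  1.99  2.    1.33 -1.93]
pre-10 [-1.    1.5  -0.47  2.18  1.76  1.98 -1.95]
prehi [-1.03  1.17 -0.47  2.33  1.65  1.86 -1.83]
pour120 None
pour-120 None
place0 [ 1.44  2.   -1.35  2.3   3.28  0.93  0.3 ]
place-25 None
th 10 s -1
grasp0 [-1.03  1.49  0.19  2.13  2.23  1.52  1.07]
pre0 [-1.1   1.54 -0.25  2.34  1.89  1.91  0.99]
prehi None
grasp-10 [-1.09  1.46  0.19  1.99  2.    1.33  1.21]
pre-10 [-1.14  1.47 -0.25  2.18  1.74  1.74  1.13]
prehi [-1.03  1.17 -0.47  2.33  1.65  1.86  1.31]
pour120 None
pour-120 None
place0 [ 1.14  1.63 -0.69  2.31  3.8   1.34  2.6 ]
place-25 None
th 20 s 1
grasp0 [-0.73  1.35 -0.25  2.16  2.32  1.65 -1.67]
pre0 [-0.95  1.45 -0.47  2.4   1.96  1.94 -1.96]
prehi None
grasp-10 [-0.93  1.32 -0.03  2.03  2.08  1.34 -1.75]
pre-10 [-0.86  1.44 -0.69  2.24  1.81  2.01 -1.8 ]
prehi [-0.89  1.08 -0.69  2.33  1.67  1.83 -1.65]
pour120 None
pour-120 None
place0 [ 1.35  1.83 -1.35  2.35  3.06  1.08  0.24]
place-25 Non
[... 754 characters left out ...]
e0 [ 1.27  1.66 -1.35  2.36  2.83  1.12  0.17]
place-25 None
th 30 s -1
grasp0 [-0.57  1.26 -0.47  2.16  2.32  1.53  1.73]
pre0 [-0.78  1.36 -0.69  2.42  2.    1.89  1.41]
prehi None
grasp-10 [-0.76  1.22 -0.25  2.04  2.09  1.3   1.6 ]
pre-10 [-0.81  1.32 -0.69  2.27  1.84  1.78  1.44]
prehi [-0.94  0.9  -0.47  2.31  1.71  1.41  1.62]
pour120 [ 1.09  2.01 -1.36  2.28  3.84  0.74  1.02]
pour-120 [-1.05  1.98  1.07  2.34  2.17  0.99  2.26]
place0 [ 1.13  1.43 -0.91  2.36  3.2   1.09  2.74]
place-25 None
press [ 0.77  1.03 -0.47  1.49  0.59  0.77  1.63]
press [ 0.44  1.01  0.23  1.5  -0.31  0.66 -0.76]
[-575.2   -36.54  379.11] (array([575.6 ,  72.64, 373.26]), array([ 0.01, -0.29, -0.96])) 1.6
```

```bash
cat >> h.py <<'E'
def Q(R): 
    q=R.as_quat();return [float(v) for v in (q[3],q[0],q[1],q[2])]
def P(q): return Ro.from_quat([q[1],q[2],q[3],q[0]])
def tipped(q,az,ang):
    """tip by ang deg so that the pot's mouth points to azimuth az (deg, world)"""
    a=np.radians(az);return Q(Ro.from_rotvec(np.radians(ang)*np.array([-np.sin(a),np.cos(a),0]))*P(q))
E
python3 - <<'E'
from h import *
np.set_printoptions(precision=2,suppress=True)
ik=lambda p,q:ctrl.inverse_kinematics([float(v) for v in p],q)
for th in (25,30):
  for psi in(-10,-15,-20,-30):
    for x in(577,530,440):
      for z in(50,180):
        r=ik((x,290,z),ori(psi,th,-1));print("g",th,psi,x,z,None if r is None else np.array(r))
th=30
for psi in range(-90,91,15):
    r=ik((541,-241,60),ori(psi,th,-1));r2=ik((578,-12,220),ori(psi,th,-1));
    f=lambda r:None if r is None else np.array(r)
    print("place",psi,f(r),"carry",f(r2))
for psi in range(-90,91,15):
  for rel in range(-90,91,30):
    q=tipped(ori(psi,th,-1),psi+rel,105);m=np.radians(psi+rel)
    r=ik((578-35*np.cos(m),-12-35*np.sin(m),200),q)
    if r is not None: print("pour psi",psi,"az rel",rel,np.array(r),zax(q))
E
```

```text
g 25 -10 577 50 [-0.78  1.27 -0.25  2.04  2.1   1.42  1.55]
g 25 -10 577 180 [-0.67  1.01 -0.47  2.1   1.99  1.46  1.82]
g 25 -10 530 50 [-0.87  1.28 -0.25  2.14  2.03  1.47  1.43]
g 25 -10 530 180 [-0.64  1.06 -0.69  2.2   1.91  1.69  1.78]
g 25 -10 440 50 [-0.83  1.41 -0.69  2.28  1.84  1.93  1.35]
g 25 -10 440 180 [-0.75  1.14 -0.91  2.35  1.66  1.94  1.53]
g 25 -15 577 50 [-0.93  1.26 -0.03  1.97  1.97  1.19  1.5 ]
g 25 -15 577 180 [-0.93  0.98 -0.03  2.03  1.87  1.11  1.71]
g 25 -15 530 50 [-0.89  1.27 -0.25  2.06  1.92  1.42  1.48]
g 25 -15 530 180 [-0.9   0.98 -0.25  2.12  1.81  1.32  1.68]
g 25 -15 440 50 [-0.96  1.33 -0.47  2.2   1.77  1.65  1.31]
g 25 -15 440 180 [-0.86  1.06 -0.69  2.27  1.62  1.73  1.53]
g 25 -20 577 50 [-1.07  1.28  0.19  1.89  1.82  0.96  1.5 ]
g 25 -20 577 180 [-1.28  1.11  0.63  1.96  1.74  0.56  1.62]
g 25 -20 530 50 [-1.15  1.28  0.19  1.99  1.79  0.97  1.4 ]
g 25 -20 530 180 [-1.27  1.04  0.41  2.05  1.71  0.77  1.61]
g 25 -20 440 50 [-1.09  1.28 -0.25  2.13  1.68  1.39  1.33]
g 25 -20 440 180 [-1.34  1.    0.19  2.2   1.59  0.97  1.52]
g 25 -30 57
[... 7419 characters left out ...]
8] [0.85 0.51 0.13]
pour psi 75 az rel -90 [ 0.46  1.42 -0.13  1.06 -1.02  1.99 -0.86] [-0.24  0.96  0.13]
pour psi 75 az rel 0 [-0.49  1.    0.43  1.32  0.35  1.26 -0.62] [-0.18 -0.68 -0.71]
pour psi 75 az rel 30 [ 0.1   0.95 -0.91  2.18  1.8   1.55 -1.78] [ 0.59 -0.54 -0.6 ]
pour psi 75 az rel 90 [ 0.51  1.31 -0.03  1.97  4.46  1.71 -2.77] [0.69 0.71 0.13]
pour psi 90 az rel 0 [-0.55  0.95  0.44  1.51  0.49  1.01 -0.57] [-0.   -0.71 -0.71]
pour psi 90 az rel 30 [ 0.34  1.14 -1.35  2.31  2.01  1.83 -1.49] [ 0.71 -0.37 -0.6 ]
pour psi 90 az rel 60 [ 0.92  1.44 -1.35  2.41  3.01  1.07 -1.19] [ 0.89  0.35 -0.29]
pour psi 90 az rel 90 [ 1.09  1.83 -1.54  1.68 -0.02  0.49  2.04] [0.48 0.87 0.13]
```

```bash
python3 - <<'E'
from h import *
np.set_printoptions(precision=2,suppress=True)
ctrl.reach([470,120,330],ori(-40,60,-1)); print(np.array(ctrl.read_q()),ctrl.read_time())
h=np.radians(-15);d=np.array([np.cos(h),np.sin(h)])
p=np.array([577,290])-d*150
ctrl.reach([float(p[0]),float(p[1]),200.],ori(-15,30,-1)); print(np.array(ctrl.read_q()),ctrl.read_time(),ctrl.read_eef_pos())
np.set_printoptions(precision=0,suppress=True)
snap("wrist","w1.png");snap("scene","s1.png");snap("side","d1.png")
Z=dict(pot=0,lamp_head=142,jar=0,tin=0,tub_in=45,tub=0,pad=10,pedal_tip=64,plate=0)
for n,z in Z.items():
  for c in("wrist","scene","side"):
    r=ctrl.tip_of(c,n)[:1]
    print(c,n,[(round(x["conf"],2),np.array(x["xy"]),onz(c,x["xy"],z)[:2]) for x in r])
E
```

```text
[-1.29  0.66  1.24  1.93 -0.34  0.64 -2.27] 3.575
[-1.72  1.17  1.04  2.17  1.97  0.13  1.27] 6.6667 [432.24 328.77 200.12]
wrist pot [(0.73, array([246., 230.]), array([576., 302.]))]
scene pot [(0.57, array([367., 231.]), array([578., 298.]))]
side pot [(0.82, array([228., 316.]), array([579., 296.]))]
wrist lamp_head [(0.75, array([248., 150.]), array([580., 296.]))]
scene lamp_head [(0.76, array([380., 202.]), array([580., 297.]))]
side lamp_head [(0.63, array([226., 287.]), array([580., 292.]))]
wrist jar [(0.93, array([315., 222.]), array([563., 200.]))]
scene jar [(0.79, array([333., 221.]), array([558., 203.]))]
side jar [(0.56, array([245., 281.]), array([556., 198.]))]
wrist tin [(0.82, array([181., 232.]), array([596., 392.]))]
scene tin [(0.55, array([404., 237.]), array([585., 396.]))]
side tin [(0.89, array([213., 355.]), array([593., 391.]))]
wrist tub_in [(0.85, array([449., 169.]), array([575., -17.]))]
scene tub_in [(0.69, array([151., 175.]), array([ 495., -349.]))]
side tub_in [(0.87, array([255., 204.]), array([570., -18.]))]
wrist tub [(0.61, array([431., 192.]), array([572.,  -6.]))]
scene tub [(0.56, array([258., 214.]), array([562., -14.]))]
side tub [(0.94, array([251., 214.]), array([578., -15.]))]
wrist pad []
scene pad [(0.94, array([180., 196.]), array([ 537., -255.]))]
side pad [(0.69, array([274., 155.]), array([ 546., -249.]))]
wrist pedal_tip []
scene pedal_tip [(0.61, array([149., 176.]), array([ 517., -343.]))]
side pedal_tip [(0.92, array([292., 126.]), array([ 504., -337.]))]
wrist plate [(0.57, array([431., 192.]), array([572.,  -6.]))]
scene plate [(0.65, array([172., 199.]), array([ 546., -278.]))]
side plate [(0.92, array([281., 146.]), array([ 530., -307.]))]
```

View pics/w1.png

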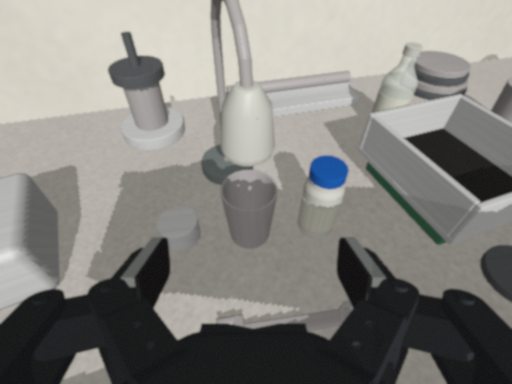

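The wrist view shows the pot unobstructed under the lamp head, with its rim centred at about (249,184) and its foot at (250,240). The jar is at (323,197) and the tin at (180,228). I'll switch to a better arm posture and fit the positions from silhouettes.

```bash
cat > loc.py <<'E'
from h import *
from scipy.optimize import least_squares
A=np.linspace(0,2*np.pi,72)
def cyl(x,y,prof): return np.vstack([np.c_[x+r*np.cos(A),y+r*np.sin(A),0*A+z] for r,z in prof])
def bb(uv): return np.array([uv[:,0].min(),uv[:,0].max(),uv[:,1].max()])  # left right bottom
def fit(name,prof,x0,cams):
    obs=[]
    for c in cams:
        c0=proj(c,[[x0[0],x0[1],prof[0][1]]])[0]
        ms=[m for m in ctrl.masks_of(c,name) if np.hypot(m["extent"][0]-c0[0],m["extent"][1]-c0[1])<45]
        if not ms: print(name,c,"none");continue
        m=np.array(ms[0]["mask"]);v,u=np.nonzero(m);obs.append((c,np.array([u.min(),u.max()+1,v.max()+1.])))
    f=lambda p:np.concatenate([bb(proj(c,cyl(p[0],p[1],prof)))-o for c,o in obs])
    r=least_squares(f,x0,loss="soft_l1");print(name,r.x.round(1),[c for c,_ in obs],r.fun.round(1));return r.x
E
python3 - <<'E'
from loc import *
ctrl.movej([-1.06,0.93,-0.25,2.27,1.67,1.25,1.55]);print(ctrl.read_eef_pos(),ctrl.read_time())
for k in range(2):
    for c in("wrist","scene","side"):ctrl.camera(c)
    fit("pot",[(28,0),(35,90)],[577,295],["wrist","scene","side"])
    fit("pot",[(28,0),(35,90)],[577,295],["wrist"])
    fit("jar",[(25,0),(25,115)],[562,200],["wrist","scene","side"])
    fit("tin",[(27,0),(27,35)],[590,393],["wrist","scene","side"])
    fit("pad",[(46,6),(46,10)],[541,-245],["scene","side"])
    for n in("pad","pedal_tip","tub_in","lamp_head"):
        for c in("wrist","scene","side"):
            r=ctrl.tip_of(c,n)[:1];print(c,n,[(round(x["conf"],2),onz(c,x["xy"],dict(pad=10,pedal_tip=64,tub_in=45,lamp_head=142)[n])[:2].round()) for x in r])
    ctrl.hold(0.1)
E
```

```text
[438.29329875 288.90424324 178.10320633] 9.575
pot [572.  296.4] ['wrist', 'scene', 'side'] [-0.8 -0.   0.5 -1.5 -0.6 -0.6 -0.7 -0.3 -0.7]
pot [572.7 295.8] ['wrist'] [-0.3  0.3 -0.1]
jar [558.8 203.2] ['wrist', 'scene', 'side'] [-0.8  2.   1.1 -0.6  0.8  0.5 -1.2 -0.6  0.1]
tin side none
tin [595.3 390.5] ['wrist', 'scene'] [-0.9  0.1  0.1 -2.3 -0.6  0.6]
pad [ 582.6 -227.7] ['scene', 'side'] [ 42.7  -9.5  -1.7   0.1 -30.8  -0. ]
wrist pad [(0.52, array([ 676., -251.]))]
scene pad [(0.71, array([ 552., -242.]))]
side pad [(0.86, array([ 551., -247.]))]
wrist pedal_tip []
scene pedal_tip [(0.79, array([ 510., -341.]))]
side pedal_tip [(0.75, array([ 507., -346.]))]
wrist tub_in [(0.65, array([576., -15.]))]
scene tub_in [(0.65, array([581.,   2.]))]
side tub_in [(0.77, array([576.,  -8.]))]
wrist lamp_head [(0.85, array([580., 298.]))]
scene lamp_head [(0.56, array([590., 289.]))]
side lamp_head [(0.84, array([581., 288.]))]
pot [571.4 296.5] ['wrist', 'scene', 'side'] [-0.9 -0.1  0.1 -1.5 -0.6 -0.8 -0.4  0.  -0.6]
pot [571.4 295.9] ['wrist'] [-0.4  0.4 -0.1]
jar [558.9 203.2] ['wrist', 'scene', 'side'] [-0.8  2.   1.1 -0.6  0.8  0.5 -1.2 -0.6  0.1]
tin [592.7 391.3] ['wrist', 'scene', 'side'] [-1.8  0.6  3.  -2.  -0.4 -0.2 -1.8 -1.6 -0.6]
pad [ 586.3 -222.7] ['scene', 'side'] [ 44.   -8.1  -0.4   0.7 -33.1   0. ]
wrist pad [(0.3, array([413.,   2.]))]
scene pad [(0.7, array([ 543., -248.]))]
side pad [(0.92, array([ 556., -242.]))]
wrist pedal_tip []
scene pedal_tip [(0.67, array([ 496., -351.]))]
side pedal_tip [(0.88, array([ 510., -357.]))]
wrist tub_in [(0.64, array([576., -10.]))]
scene tub_in [(0.82, array([583., -13.]))]
side tub_in [(0.61, array([577., -27.]))]
wrist lamp_head [(0.76, array([580., 295.]))]
scene lamp_head [(0.56, array([569., 296.]))]
side lamp_head [(0.66, array([558.,  91.]))]
```

```bash
python3 - <<'E'
from h import *
np.set_printoptions(precision=2,suppress=True)
q=ori(-15,30,-1);z=zax(q);g=np.array([572,296,55.])
p=g-130*z
ctrl.servo_line(p.tolist(),q,200);print(np.array(ctrl.read_q()),ctrl.read_ft_force())
hit=ctrl.servo_line(g.tolist(),None,80,f_stop=8);print(hit,ctrl.read_eef_pos(),np.array(ctrl.read_q()),ctrl.read_time())
snap("wrist","w2.png");snap("side","d2.png")
E
python3 -c "
import cv2,numpy as np
a=cv2.imread('pics/w2.png');b=cv2.resize(cv2.imread('pics/d2.png')[200:392,130:386],(512,384))
cv2.imwrite('pics/c2.png',cv2.resize(np.hstack([a,b]),(800,300)))"
```

```text
[-1.05  1.06 -0.23  2.12  1.72  1.25  1.57] [-0.35  0.21  0.87]
False [571.79 296.31  55.13] [-0.85  1.2  -0.15  1.97  1.95  1.19  1.61] 14.7667
```

View pics/c2.png

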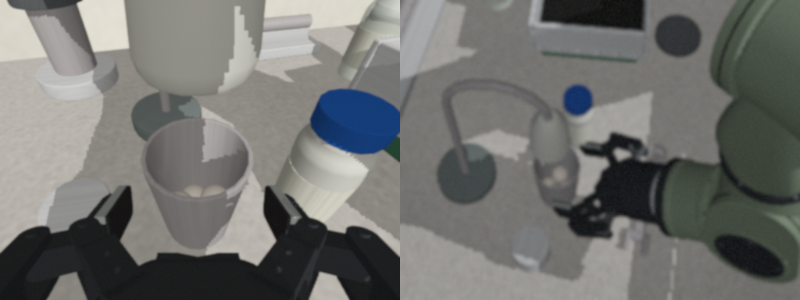

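The pot, with balls visible inside, stands between the open fingers. The right finger clears the jar. Before closing I'll check the insertion depth against a pot fit from this view.

```bash
python3 - <<'E'
from loc import *
q=ori(-15,30,-1);R=P(q).as_matrix();t=np.array(ctrl.read_eef_pos())
for c in("wrist","scene","side"):ctrl.camera(c)
fit("pot",[(28,0),(35,90)],[572,296],["wrist"])
fit("pot",[(28,0),(35,90)],[572,296],["scene","side"])
fit("jar",[(25,0),(25,115)],[559,203],["scene","side"])
pts=[t+R@np.array(v) for v in([0,0,0],[0,42,12],[0,-42,12],[0,42,25],[0,-42,25])]
for c in("wrist","side"):print(c,proj(c,pts).round())
E
```

```text
pot wrist noneTraceback (most recent call last):
  File "<stdin>", line 4, in <module>
  File "loc.py", line 14, in fit
    r=least_squares(f,x0,loss="soft_l1");print(name,r.x.round(1),[c for c,_ in obs],r.fun.round(1));return r.x
    return func(*args, **kwargs)
    vector_fun = VectorFunction(
        fun_wrapped,
    ...<6 lines>...
        workers=workers
    )
    self._update_fun()
    ~~~~~~~~~~~~~~~~^^
    self.f = self.fun_wrapped(xp_copy(self.x))
             ~~~~~~~~~~~~~~~~^^^^^^^^^^^^^^^^^
    return np.atleast_1d(self.fun(x))
                         ~~~~~~~~^^^
    return self.f(x, *self.args, **self.kwargs)
           ~~~~~~^^^^^^^^^^^^^^^^^^^^^^^^^^^^^^
  File "loc.py", line 13, in <lambda>
    f=lambda p:np.concatenate([bb(proj(c,cyl(p[0],p[1],prof)))-o for c,o in obs])
               ~~~~~~~~~~~~~~^^^^^^^^^^^^^^^^^^^^^^^^^^^^^^^^^^^^^^^^^^^^^^^^^^^^
ValueError: need at least one array to concatenate
```

```bash
python3 - <<'E'
from loc import *
q=ori(-15,30,-1);R=P(q).as_matrix();t=np.array(ctrl.read_eef_pos())
out=[]
for c,f in(("wrist","w2.png"),("side","d2.png")):
    im=cv2.imread("pics/"+f)
    for u in proj(c,cyl(572,296,[(28,0),(35,90),(32.2,55)])):cv2.circle(im,tuple(int(v) for v in u),0,(0,0,255),-1)
    for k,u in enumerate(proj(c,[t+R@np.array(v) for v in([0,0,0],[0,42,12],[0,-42,12],[0,42,-1],[0,-42,-1])])):cv2.circle(im,tuple(int(v) for v in u),2,(0,255,0) if k else (255,0,0),-1)
    out.append(im)
b=cv2.resize(out[1][250:346,180:308],(512,384),interpolation=cv2.INTER_CUBIC)
cv2.imwrite("pics/o2.png",cv2.resize(np.hstack([out[0],b]),(800,300)))
E
```

```text
(no output)
```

View pics/o2.png

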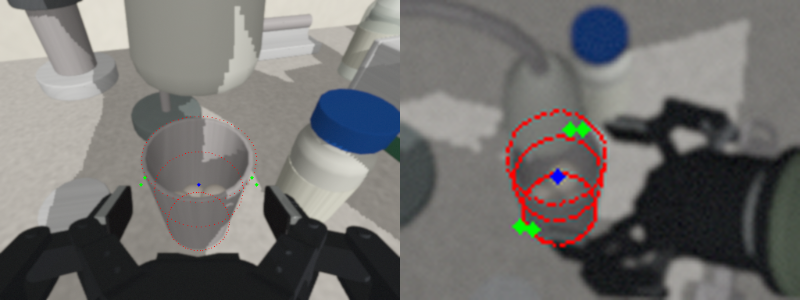

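```bash
python3 - <<'E'
from loc import *
np.set_printoptions(precision=3,suppress=True)
print(ctrl.read_tool_rot(),ori(-15,30,-1),ctrl.read_gripper_width(),ctrl.read_eef_pos())
R=P(ctrl.read_tool_rot()).as_matrix();t=np.array(ctrl.read_eef_pos())
for x in(-11,0,11):
  for z in(-30,-20,-10,0,12,25):
    print(x,z,*[proj(c,[t+R@np.array([x,y,z]) for y in(-42.5,42.5)]).round().tolist() for c in("wrist","side")])
im=cv2.imread("pics/w2.png")
cv2.imwrite("pics/f2.png",cv2.resize(im[200:340,60:440],(760,280)))
b=cv2.imread("pics/d2.png")[250:346,180:308];cv2.imwrite("pics/f3.png",cv2.resize(b,None,fx=6,fy=6,interpolation=cv2.INTER_CUBIC))
E
```

```text
[ 0.065  0.859 -0.113  0.496] [0.0652630961100258, 0.858616436401261, -0.11303899832181542, 0.49572243068690525] 0.9971457994367222 [571.952 296.069  55.036]
-11 -30 [[167.0, 284.0], [343.0, 284.0]] [[234.0, 328.0], [251.0, 296.0]]
-11 -20 [[172.0, 272.0], [337.0, 273.0]] [[231.0, 327.0], [247.0, 295.0]]
-11 -10 [[177.0, 262.0], [332.0, 262.0]] [[228.0, 327.0], [244.0, 295.0]]
-11 0 [[182.0, 253.0], [327.0, 253.0]] [[224.0, 326.0], [241.0, 294.0]]
-11 12 [[186.0, 244.0], [322.0, 244.0]] [[220.0, 325.0], [237.0, 294.0]]
-11 25 [[191.0, 235.0], [318.0, 235.0]] [[216.0, 324.0], [233.0, 293.0]]
0 -30 [[165.0, 264.0], [345.0, 264.0]] [[232.0, 325.0], [249.0, 293.0]]
0 -20 [[170.0, 253.0], [339.0, 254.0]] [[229.0, 325.0], [245.0, 292.0]]
0 -10 [[176.0, 244.0], [333.0, 244.0]] [[225.0, 324.0], [242.0, 292.0]]
0 0 [[180.0, 236.0], [329.0, 236.0]] [[222.0, 323.0], [239.0, 291.0]]
0 12 [[185.0, 227.0], [324.0, 227.0]] [[218.0, 322.0], [235.0, 291.0]]
0 25 [[190.0, 219.0], [319.0, 219.0]] [[214.0, 321.0], [231.0, 290.0]]
11 -30 [[162.0, 243.0], [347.0, 243.0]] [[230.0, 323.0], [247.0, 290.0]]
11 -20 [[169.0, 233.0], [341.0, 234.0]] [[226.0, 322.0], [243.0, 290.0]]
11 -10 [[174.0, 225.0], [335.0, 225.0]] [[223.0, 321.0], [240.0, 289.0]]
11 0 [[179.0, 218.0], [330.0, 218.0]] [[220.0, 320.0], [237.0, 289.0]]
11 12 [[184.0, 211.0], [325.0, 211.0]] [[216.0, 320.0], [233.0, 288.0]]
11 25 [[189.0, 203.0], [320.0, 204.0]] [[211.0, 319.0], [228.0, 288.0]]
```

View pics/f2.png

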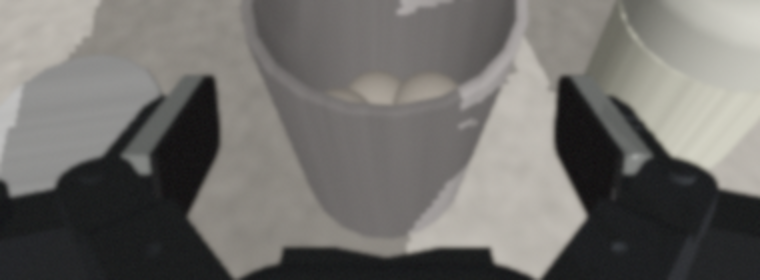

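The pads actually end about 22 mm behind the reported TCP while open: the tips are at (167,239) in the picture, where the model predicts about (186,220). So the fingers have not reached the pot axis yet. I'll advance 34 mm along the tool with force stop and look again.

```bash
python3 - <<'E'
from loc import *
np.set_printoptions(precision=1,suppress=True)
q=ori(-15,30,-1);z=zax(q)
print(ctrl.servo_line((np.array([572,296,55.])+34*z).tolist(),q,50,f_stop=6),ctrl.read_eef_pos(),ctrl.read_ft_force(),ctrl.read_time())
a=snap("wrist","w3.png");b=snap("side","d3.png")[240:356,170:325]
cv2.imwrite("pics/c3.png",cv2.resize(np.hstack([a,cv2.resize(b,(512,384),interpolation=cv2.INTER_CUBIC)])[:,:,::-1],(800,300)))
E
```

```text
False [600.3 288.5  38. ] [-1.   0.6 -0.9] 15.9
```

View pics/c3.png

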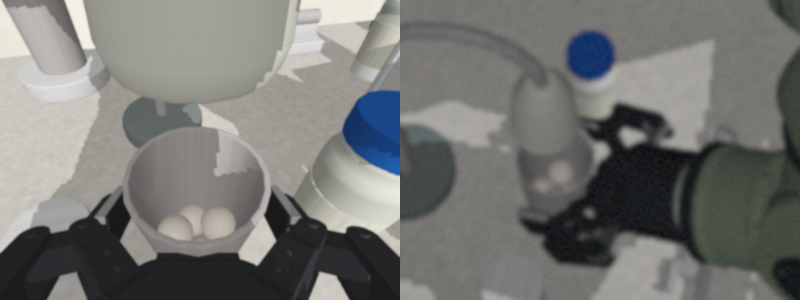

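The fingers now straddle the pot, with their tips just past its axis, and three or four balls are visible inside. Closing now.

```bash
python3 - <<'E'
from loc import *
np.set_printoptions(precision=2,suppress=True)
ctrl.clamp(60);print(ctrl.read_gripper_width(),ctrl.read_finger_force(),ctrl.read_ft_force())
p=np.array(ctrl.read_eef_pos());q=ori(-15,30,-1)
ctrl.servo_line((p+[0,0,14]).tolist(),q,40);print(ctrl.read_gripper_width(),ctrl.read_finger_force(),ctrl.read_ft_force(),ctrl.read_eef_pos(),ctrl.read_time())
a=snap("wrist","w4.png");b=snap("side","d4.png")[240:356,170:325]
cv2.imwrite("pics/c4.png",cv2.resize(np.hstack([a,cv2.resize(b,(512,384),interpolation=cv2.INTER_CUBIC)])[:,:,::-1],(800,300)))
E
```

```text
0.75501835213722 63.22946275307913 [-5.8   0.16  7.85]
0.7537251050025698 66.06542234181688 [-0.04 -0.13 -3.4 ] [600.5  288.63  52.77] 16.8583
```

View pics/c4.png

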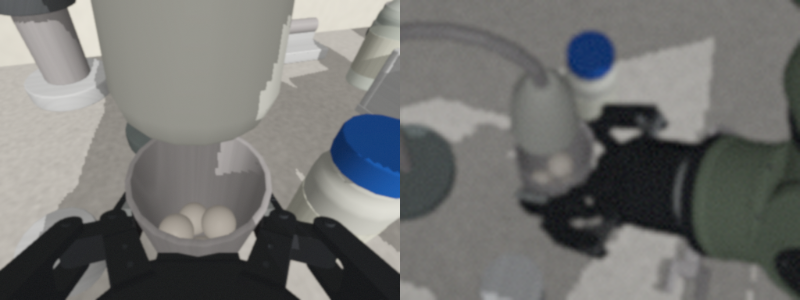

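Pot and balls are lifted (about 3.4 N). I'll retreat from under the lamp, lift, and compute the pour pose using a wrist roll.

```bash
cat >> loc.py <<'E'
R0=P(ori(-15,30,-1)).as_matrix()
OFF=R0.T@(np.array([572,296,14.])-np.array([600.5,288.6,52.8]))   # pot origin in tool frame
AX=R0.T@np.array([0,0,1.])
def tcp_for(pot,q): return (np.array(pot,float)-P(q).as_matrix()@OFF).tolist()
E
python3 - <<'E'
from loc import *
np.set_printoptions(precision=2,suppress=True)
q=ori(-15,30,-1)
p=np.array(ctrl.read_eef_pos());d=np.array([np.cos(np.radians(-15)),np.sin(np.radians(-15)),0])
p1=p-110*d;ctrl.servo_line(p1.tolist(),q,130)
p1[2]+=190;ctrl.servo_line(p1.tolist(),q,200);print(np.array(ctrl.read_q()),ctrl.read_time(),ctrl.read_finger_force())
print(OFF,AX)
for psi in(-45,-60,-75,-90):
    qq=ori(psi,30,-1);R=P(qq).as_matrix()
    for phi in(-140,):
        Rr=R@Ro.from_euler("z",phi,degrees=True).as_matrix();a=Rr@AX
        t=np.array(tcp_for([577,-13,140],qq));po=t+Rr@OFF;mouth=po+90*a
        t2=t+[577-mouth[0],-13-mouth[1],0]
        print(psi,"tilt",np.degrees(np.arccos(a[2])).round(),"mouth",mouth,"low",min(mouth[2]-35*np.hypot(a[0],a[1]),po[2]-28*np.hypot(a[0],a[1])),"tcp",t2)
        for z in(0,30):
            r1=ctrl.inverse_kinematics((t2+[0,0,z]).tolist(),qq);r2=ctrl.inverse_kinematics((t2+[0,0,z]).tolist(),Q(Ro.from_matrix(Rr)))
            print(z,None if r1 is None else np.array(r1),None if r2 is None else np.array(r2))
E
```

```text
[-0.98  0.8  -0.22  2.07  1.61  1.17  1.91] 19.0583 66.21676299975661
[-48.32   0.23  -6.1 ] [ 0.87  0.   -0.5 ]
-45 tilt 109.0 mouth [572.31  19.19 184.83] low 151.7220073654288 tcp [602.68 -65.85 178.8 ]
0 [-0.37  0.92 -0.01  2.18  1.96  1.04  1.62] [-0.86  1.25  1.07  2.19  3.11  0.4   2.72]
30 [-0.37  0.86 -0.02  2.17  1.91  1.02  1.7 ] [-0.91  1.3   1.3   2.18  3.68  0.42  2.17]
-60 tilt 109.0 mouth [580.8   19.31 184.83] low 151.7220073654288 tcp [588.12 -70.69 178.8 ]
0 [-0.4   0.94 -0.03  2.    1.56  1.07  1.81] [-0.94  1.36  1.26  2.01 -1.4   0.16  0.76]
30 [-0.4   0.88 -0.04  1.99  1.52  1.07  1.89] [-0.94  1.3   1.27  2.   -1.12  0.15  0.53]
-75 tilt 109.0 mouth [589.03  17.22 184.83] low 151.72200736542882 tcp [572.81 -71.61 178.8 ]
0 [-0.4   0.97 -0.05  1.79  1.24  1.18  1.97] [-0.93  1.39  1.29  1.81 -0.44  0.48 -0.34]
30 [-0.41  0.92 -0.03  1.79  1.21  1.19  2.03] [-0.93  1.33  1.29  1.8  -0.34  0.5  -0.39]
-90 tilt 109.0 mouth [596.44  13.08 184.83] low 151.7220073654288 tcp [557.79 -68.52 178.8 ]
0 [-0.41  1.02  0.    1.58  0.97  1.31  2.08] [-0.87  1.41  1.29  1.6  -0.3   0.85 -0.61]
30 [-0.42  0.97  0.03  1.57  0.94  1.33  2.14] [-0.87  1.36  1.29  1.59 -0.24  0.87 -0.62]
```

```bash
python3 - <<'E'
from loc import *
np.set_printoptions(precision=2,suppress=True)
qq=ori(-75,30,-1);Rr=P(qq).as_matrix()@Ro.from_euler("z",-140,degrees=True).as_matrix();a=Rr@AX;print("axis",a)
t=np.array([572.8,-71.6,165.])-[25*a[0]/np.hypot(a[0],a[1]),25*a[1]/np.hypot(a[0],a[1]),0]
p=np.array(ctrl.read_eef_pos())
mid=(p+t)/2;mid[2]=p[2]
print("pot above tub",t+P(qq).as_matrix()@OFF)
ctrl.servo_line([float(t[0]),float(t[1]),float(p[2])],qq,140)
ctrl.servo_line(t.tolist(),qq,100)
j=list(ctrl.read_q());print(np.array(j),ctrl.read_eef_pos(),ctrl.read_time(),ctrl.read_ft_force(),ctrl.read_finger_force())
for ph in(60,85,100,115,130,142):
    k=list(j);k[6]=j[6]-np.radians(ph);ctrl.movej([float(v) for v in k])
    if ph>80: ctrl.hold(0.15)
    print(ph,ctrl.read_time(),ctrl.read_ft_force())
a=snap("scene","s5.png");b=snap("side","d5.png")
cv2.imwrite("pics/c5.png",cv2.resize(np.hstack([cv2.resize(x,(512,384),interpolation=cv2.INTER_CUBIC) for x in (a[120:294,140:372],b[120:294,140:372])])[:,:,::-1],(800,300)))
E
```

```text
axis [ 0.34  0.88 -0.32]
pot above tub [555.98 -66.55 126.2 ]
[-0.4   0.99  0.02  1.86  1.28  1.09  1.91] [563.97 -94.95 165.5 ] 23.1083 [ 0.42 -1.04 -3.25] 66.23054062201845
60 24.125 [ 0.19 -0.09 -3.47]
85 24.7833 [ 0.08 -0.06 -2.8 ]
100 25.3 [ 0.61 -0.4  -3.31]
115 25.8167 [ 0.08 -0.38 -3.42]
130 26.3333 [ 0.11  0.16 -2.35]
142 26.8083 [ 0.5   0.11 -3.29]
```

View pics/c5.png

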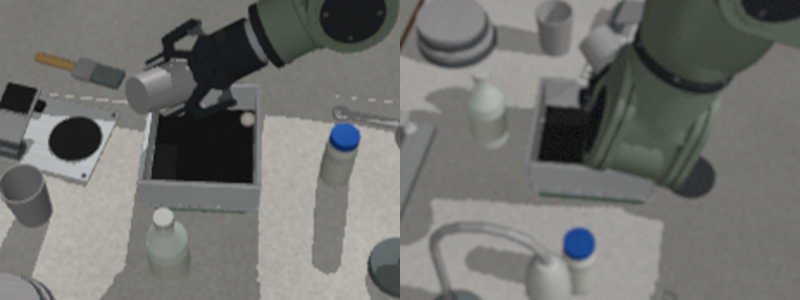

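Scene view: the pot is tipped with its foot at (150,90) in the crop, and one ball is visible in the tub at (248,118). The gripper hides the rest, so I'll use the ball detector and averaged weight.

```bash
python3 - <<'E'
from loc import *
np.set_printoptions(precision=2,suppress=True)
F=[]
for _ in range(15): ctrl.hold(0.03);F.append(ctrl.read_ft_force())
print("F",np.mean(F,0),np.std(F,0))
for c in("wrist","scene","side"):
    snap(c,"b_%s.png"%c)
    print(c,[(round(m["conf"],2),np.array(m["extent"]).round(),onz(c,m["extent"][:2],57)[:2].round()) for m in ctrl.find_in(c,"ball0_center")])
print(ctrl.read_time())
E
```

```text
F [ 0.02 -0.07 -2.25] [0.48 0.37 0.47]
wrist [(0.76, array([310.,  11.,  44.,  22.]), array([506., -70.]))]
scene [(0.6, array([286., 189.,  10.,  12.]), array([504.,  59.]))]
side []
27.7083
```

```bash
python3 - <<'E'
from loc import *
np.set_printoptions(precision=2,suppress=True)
p=np.array(ctrl.read_eef_pos())
for dz,dx,dy in((110,0,-40),(80,0,0),(50,0,0)):
    try: ctrl.servo_line((p+[dx,dy,dz]).tolist(),None,150);break
    except ctrl.IKError as e: print(dz,e)
print(ctrl.read_eef_pos(),ctrl.read_time())
ims={}
for c in("wrist","scene","side"):
    ims[c]=snap(c,"e_%s.png"%c)
    print(c,[(round(m["conf"],2),np.array(m["extent"]).round(),onz(c,m["extent"][:2],57)[:2].round()) for m in ctrl.find_in(c,"ball0_center")])
    # bright blobs on the dark floor
    hull=proj(c,[[577+sx*82,-13+sy*72,46] for sx,sy in((1,1),(1,-1),(-1,-1),(-1,1))]).astype(np.int32)
    m=np.zeros(ims[c].shape[:2],np.uint8);cv2.fillConvexPoly(m,hull,1)
    g=cv2.cvtColor(ims[c],cv2.COLOR_RGB2GRAY);n,l,s,ce=cv2.connectedComponentsWithStats(((g>90)&(m>0)).astype(np.uint8))
    for k in range(1,n):
        if s[k,4]>8: print("  blob",s[k],ce[k].round(),ims[c][int(ce[k][1]),int(ce[k][0])])
w=ims["wrist"];s=cv2.resize(ims["scene"][120:294,140:372],(512,384),interpolation=cv2.INTER_CUBIC)
cv2.imwrite("pics/c6.png",cv2.resize(np.hstack([w,s])[:,:,::-1],(800,300)))
E
```

```text
[ 563.88 -134.61  274.82] 28.6417
wrist []
scene [(0.26, array([212., 138.,  39.,  33.]), array([ 331., -196.]))]
  blob [237 183  10   4  23] [242. 184.] [132 127 120]
  blob [254 185   6   2  10] [256. 185.] [138 134 126]
  blob [280 187   6   6  27] [283. 190.] [144 140 131]
  blob [226 224  55  14 507] [255. 230.] [110 112 113]
side [(0.54, array([246., 272.,  21.,  42.]), array([553., 203.])), (0.38, array([286., 191.,  13.,   8.]), array([490., -71.]))]
  blob [279 188   6   8  34] [282. 192.] [138 133 128]
  blob [279 199   4   8  25] [281. 202.] [131 127 121]
  blob [217 213  63  18 619] [250. 221.] [122 124 126]
```

View pics/c6.png

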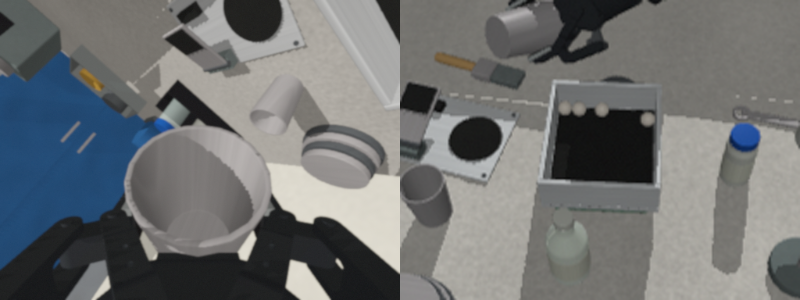

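All four balls lie in the tub: scene crop (565,107), (578,109), (601,110) and (648,119). The wrist view shows the pot empty. Next I'll right the pot, measure the pad by its dark disc, and check placing IK.

```bash
python3 - <<'E'
from loc import *
np.set_printoptions(precision=2,suppress=True)
j=list(ctrl.read_q());print(np.array(j))
for c,f in(("scene","e_scene.png"),("side","e_side.png")):
    im=cv2.imread("pics/"+f);g=cv2.cvtColor(im,cv2.COLOR_BGR2GRAY)
    u0=proj(c,[[546,-246,10]])[0]
    m=np.zeros(g.shape,np.uint8);cv2.circle(m,tuple(int(v) for v in u0),26,1,-1)
    n,l,s,ce=cv2.connectedComponentsWithStats(((g<55)&(m>0)).astype(np.uint8))
    exp=proj(c,cyl(546,-246,[(46,10)]))
    print(c,u0.round(1),"exp size",np.ptp(exp,axis=0).round(1))
    for k in range(1,n):
        if s[k,4]>60: print("  ",s[k],ce[k].round(1),onz(c,[s[k,0]+s[k,2]/2-.5,s[k,1]+s[k,3]/2-.5],10).round(1),onz(c,ce[k],10).round(1))
j[6]+=np.radians(142);ctrl.movej([float(v) for v in j]);print(np.array(ctrl.read_q()),ctrl.read_eef_pos(),ctrl.read_finger_force())
for psi in(-40,-45,-50,-60,-70):
    q=ori(psi,30,-1);r=[ctrl.inverse_kinematics(tcp_for([546,-246,z],q),q) for z in(10,120)]
    print(psi,tcp_for([546,-246,10],q),[None if x is None else np.array(x) for x in r])
E
```

```text
[-0.33  0.78  0.03  1.85  1.24  1.13 -0.33]
scene [181.9 198.5] exp size [30.9 24.9]
   [169 188  30  25 574] [183.3 200. ] [ 550.7 -239.8   10. ] [ 550.9 -240.4   10. ]
side [274.  155.9] exp size [28.9 20.7]
   [249 131  15  19  81] [255.1 140. ] [ 614.4 -307.1   10. ] [ 617.2 -306.4   10. ]
[-0.33  0.78  0.03  1.85  1.24  1.13  2.15] [ 563.93 -134.82  275.12] 66.63908557762625
-40 [568.7023967936634, -264.75129808368115, 48.80000000000001] [array([ 0.21,  1.27, -0.09,  2.33,  2.65,  1.49,  1.42]), array([ 0.21,  0.99, -0.09,  2.38,  2.61,  1.28,  1.52])]
-45 [566.9817240078565, -266.65858798800485, 48.80000000000001] [array([0.07, 1.27, 0.06, 2.3 , 2.58, 1.35, 1.26]), array([0.09, 0.99, 0.03, 2.35, 2.54, 1.19, 1.42])]
-50 [565.1013676332385, -268.4086535637433, 48.80000000000002] [array([0.02, 1.25, 0.08, 2.25, 2.47, 1.26, 1.24]), array([0.04, 0.98, 0.06, 2.3 , 2.42, 1.11, 1.42])]
-60 [560.9199530830361, -271.38513344459705, 48.800000000000004] [array([-0.09,  1.24,  0.17,  2.15,  2.25,  1.05,  1.23]), array([-0.06,  0.98,  0.13,  2.19,  2.16,  0.97,  1.47])]
-70 [556.2852033082663, -273.590298891234, 48.80000000000001] [array([-0.15,  1.23,  0.2 ,  2.02,  1.96,  0.9 ,  1.37]), array([-0.12,  0.99,  0.16,  2.06,  1.85,  0.89,  1.64])]
```

```bash
python3 - <<'E'
from loc import *
np.set_printoptions(precision=2,suppress=True)
q=ori(-45,30,-1);PAD=[550,-241]
ctrl.servo_line(tcp_for(PAD+[190],q),q,150)
ctrl.servo_line(tcp_for(PAD+[40],q),q,130);print(ctrl.read_time(),ctrl.read_eef_pos(),np.array(ctrl.read_q()))
for c in("wrist","scene","side"):snap(c,"p_%s.png"%c)
h=ctrl.servo_line(tcp_for(PAD+[3],q),q,35,f_stop=5);print(h,np.array(ctrl.read_eef_pos())-tcp_for(PAD+[10],q),ctrl.read_ft_force(),ctrl.read_time())
for c in("wrist","scene","side"):
    ctrl.camera(c)
    for n,z in(("pot",10),("pad",10),("pedal_tip",64)):print(c,n,[(round(x["conf"],2),onz(c,x["xy"],z)[:2].round()) for x in ctrl.tip_of(c,n)[:2]])
E
```

```text
33.7083 [ 571.19 -261.65   79.53] [ 0.13  1.18 -0.06  2.31  2.52  1.36  1.39]
True [ 0.22 -0.19 -0.24] [-2.65  2.65  9.44] 34.675
wrist pot []
wrist pad []
wrist pedal_tip [(0.59, array([ 507., -337.]))]
scene pot [(0.93, array([ 550., -237.]))]
scene pad [(0.88, array([ 543., -242.]))]
scene pedal_tip [(0.88, array([ 513., -348.]))]
side pot [(0.9, array([ 560., -242.]))]
side pad [(0.67, array([ 549., -241.]))]
side pedal_tip [(0.53, array([ 504., -340.]))]
```

```bash
python3 - <<'E'
from loc import *
np.set_printoptions(precision=2,suppress=True)
q=ori(-45,30,-1)
ctrl.ungrasp();print(ctrl.read_gripper_width(),ctrl.read_finger_force(),ctrl.read_ft_force());ctrl.hold(0.3)
p=np.array(ctrl.read_eef_pos());ctrl.servo_line((p-110*zax(q)).tolist(),q,90);
p=np.array(ctrl.read_eef_pos());ctrl.servo_line((p+[0,0,90]).tolist(),q,150);print(ctrl.read_time(),ctrl.read_ft_force(),np.array(ctrl.read_q()),ctrl.read_eef_pos())
for c in("wrist","scene","side"):snap(c,"r_%s.png"%c)
for c in("wrist","scene","side"):
    for n,z in(("pot",10),("pedal_tip",64)):print(c,n,[(round(x["conf"],2),onz(c,x["xy"],z)[:2].round()) for x in ctrl.tip_of(c,n)[:2]])
prof=[(28,0),(35,90)]
fit("pot",[(28,10),(35,100)],[550,-241],["scene","side"])
fit("pot",[(28,10),(35,100)],[550,-241],["wrist"]) if any(np.hypot(*(np.array(m["extent"][:2])-proj("wrist",[[550,-241,10]])[0]))<45 for m in ctrl.masks_of("wrist","pot")) else print("no wrist")
for s in(1,-1):
  for z in(130,60,30):
    r=ctrl.inverse_kinematics([507,-345,z],ori(-45,90,s));print(s,z,None if r is None else np.array(r))
E
```

```text
0.9965984794701132 0.0 [0.39 0.09 0.42]Traceback (most recent call last):
  File "<stdin>", line 5, in <module>
workcell.IKError: the arm cannot follow that straight line within its joint ranges
```

```bash
python3 - <<'E'
from loc import *
np.set_printoptions(precision=2,suppress=True)
q=ori(-45,30,-1);p=np.array(ctrl.read_eef_pos());print(p,np.array(ctrl.read_q()))
for d in(40,55,70,85):
  for th in(30,45,60):
   for psi in(-45,-55,-65):
    r=ctrl.inverse_kinematics((p-d*zax(q)).tolist(),ori(psi,th,-1));print(d,th,psi,None if r is None else np.array(r))
E
```

```text
[ 570.84 -261.55   48.04] [ 0.13  1.26 -0.06  2.28  2.53  1.4   1.37]
40 30 -45 [ 0.08  1.24 -0.09  2.4   2.47  1.48  1.31]
40 30 -55 [ 0.02  1.2  -0.11  2.28  2.23  1.33  1.34]
40 30 -65 [-0.04  1.18 -0.11  2.14  1.98  1.2   1.43]
40 45 -45 [ 0.18  1.04 -0.1   2.29  2.51  0.98  1.51]
40 45 -55 [ 0.1   1.03 -0.09  2.2   2.25  0.9   1.54]
40 45 -65 [ 0.04  1.03 -0.05  2.09  1.98  0.82  1.62]
40 60 -45 [0.2  0.92 0.02 2.09 2.44 0.41 1.71]
40 60 -55 [0.11 0.93 0.1  2.04 2.16 0.35 1.77]
40 60 -65 [0.   0.95 0.24 1.97 1.79 0.26 1.93]
55 30 -45 [ 0.07  1.24 -0.1   2.44  2.45  1.51  1.28]
55 30 -55 [ 0.    1.19 -0.13  2.32  2.2   1.35  1.32]
55 30 -65 [-0.05  1.17 -0.12  2.17  1.96  1.22  1.41]
55 45 -45 [ 0.16  1.03 -0.11  2.33  2.5   1.    1.5 ]
55 45 -55 [ 0.09  1.01 -0.1   2.24  2.24  0.92  1.53]
55 45 -65 [ 0.03  1.01 -0.07  2.13  1.97  0.84  1.61]
55 60 -45 [0.19 0.9  0.01 2.13 2.43 0.43 1.7 ]
55 60 -55 [0.1  0.91 0.08 2.08 2.16 0.38 1.76]
55 60 -65 [0.   0.93 0.2  2.01 1.79 0.29 1.92]
70 30 -45 None
70 30 -55 [-0.02  1.18 -0.14  2.35  2.18  1.37  1.3 ]
70 30 -65 [-0.07  1.15 -0.14  2.21  1.94  1.24  1.4 ]
70 45 -45 [ 0.14  1.01 -0.12  2.36  2.48  1.03  1.48]
70 45 -55 [ 0.08  1.   -0.12  2.27  2.23  0.94  1.51]
70 45 -65 [ 0.01  0.99 -0.09  2.16  1.96  0.86  1.6 ]
70 60 -45 [ 0.18  0.88 -0.    2.17  2.42  0.45  1.7 ]
70 60 -55 [0.1  0.89 0.06 2.11 2.15 0.4  1.76]
70 60 -65 [-0.    0.9   0.17  2.04  1.79  0.32  1.9 ]
85 30 -45 None
85 30 -55 [-0.04  1.18 -0.16  2.39  2.15  1.39  1.27]
85 30 -65 [-0.08  1.14 -0.16  2.24  1.92  1.26  1.38]
85 45 -45 [ 0.12  1.   -0.13  2.4   2.46  1.05  1.46]
85 45 -55 [ 0.06  0.98 -0.13  2.31  2.21  0.96  1.5 ]
85 45 -65 [ 0.    0.98 -0.11  2.19  1.94  0.88  1.58]
85 60 -45 [ 0.17  0.86 -0.01  2.2   2.41  0.47  1.69]
85 60 -55 [0.09 0.87 0.05 2.15 2.14 0.42 1.75]
85 60 -65 [-0.    0.88  0.15  2.08  1.79  0.35  1.89]
```

```bash
python3 - <<'E'
from loc import *
np.set_printoptions(precision=2,suppress=True)
q=ori(-45,30,-1);z=zax(q);p=np.array(ctrl.read_eef_pos());q2=ori(-50,45,-1)
ctrl.servo_line((p-54*z).tolist(),q,80);print(ctrl.read_ft_force())
ctrl.servo_line((p-90*z).tolist(),q2,80);print(ctrl.read_ft_force())
e=np.array(ctrl.read_eef_pos())
for up in(120,80,50):
    try: ctrl.servo_line((e+[0,0,up]).tolist(),q2,150);break
    except ctrl.IKError as x: print(up,x)
print(ctrl.read_time(),np.array(ctrl.read_q()),ctrl.read_eef_pos())
for c in("wrist","scene","side"):snap(c,"r_%s.png"%c)
for c in("wrist","scene","side"):
    for n,h in(("pot",10),("pedal_tip",64)):print(c,n,[(round(x["conf"],2),onz(c,x["xy"],h)[:2].round()) for x in ctrl.tip_of(c,n)[:2]])
    if c!="wrist" or 1:
        try: fit("pot",[(28,10),(35,100)],[550,-241],[c])
        except ValueError: pass
for s in(1,-1):
  for psi in(-45,0):
    for h in(130,60,30):
      r=ctrl.inverse_kinematics([507,-345,h],ori(psi,90,s));print(s,psi,h,None if r is None else np.array(r))
E
```

```text
[-1.45 -0.46  0.16]
[-0.27  0.15  0.29]
38.3 [ 0.03  0.67 -0.03  2.3   2.11  0.7   1.79] [ 515.72 -206.89  212.12]
wrist pot [(0.8, array([ 555., -241.]))]
wrist pedal_tip [(0.62, array([ 508., -341.]))]
pot [ 551.5 -241.5] ['wrist'] [-0.4  0.4 -0.1]
scene pot [(0.58, array([ 555., -239.]))]
scene pedal_tip [(0.72, array([ 509., -346.]))]
pot [ 555. -238.] ['scene'] [-0.1  0.2 -0. ]
side pot [(0.84, array([ 564., -254.])), (0.7, array([571.,  -1.]))]
side pedal_tip [(0.7, array([ 506., -351.])), (0.37, array([500., -88.]))]
pot [ 548.1 -238. ] ['side'] [-0.1  0.1 -0. ]
1 -45 130 [ 0.54  0.88  0.02  1.45 -0.02  0.81  1.35]
1 -45 60 [ 0.58  0.98 -0.07  1.49  0.1   0.67  1.25]
1 -45 30 [ 0.6   1.03 -0.11  1.5   0.16  0.62  1.2 ]
1 0 130 [ 0.61  0.88 -0.13  1.44  0.14  0.83  2.  ]
1 0 60 [ 0.64  0.98 -0.19  1.49  0.25  0.69  1.9 ]
1 0 30 [ 0.65  1.03 -0.22  1.5   0.31  0.65  1.85]
-1 -45 130 [ 0.19  1.04  0.85  1.46 -0.85  1.04 -1.11]
-1 -45 60 [ 0.27  1.08  0.63  1.5  -0.78  0.83 -1.16]
-1 -45 30 [ 0.27  1.12  0.63  1.51 -0.84  0.79 -1.11]
-1 0 130 [ 0.36  0.92  0.41  1.45 -0.44  0.86 -0.66]
-1 0 60 [ 0.46  0.99  0.19  1.5  -0.26  0.68 -0.81]
-1 0 30 [ 0.46  1.04  0.19  1.51 -0.29  0.62 -0.78]
```

The pot stands at (551,−240), within about 2 mm of the pad centre. Next is the pedal press with closed fingers.

```bash
python3 - <<'E'
from loc import *
np.set_printoptions(precision=2,suppress=True)
qd=ori(0,90,1)
e=np.array(ctrl.read_eef_pos());ctrl.servo_line([float(e[0]),float(e[1]),260.],None,150)
ctrl.clamp(40)
try: ctrl.servo_line([508,-344,240],qd,120);print("line")
except ctrl.IKError as x: ctrl.reach([508,-344,240],qd);print("reach")
print(ctrl.read_time(),ctrl.read_gripper_width())
ctrl.servo_line([508,-344,125],qd,120);ctrl.hold(0.1)
h=ctrl.servo_line([508,-344,20],qd,35,f_stop=3);print("contact",h,ctrl.read_eef_pos(),ctrl.read_ft_force(),ctrl.read_time())
E
```

```text
line
43.25 -0.003828383410023603
contact True [ 507.71 -343.88   53.14] [ 0.81 -0.57  3.17] 46.3417
```

```bash
python3 - <<'E'
from loc import *
qd=ori(0,90,1)
h=ctrl.servo_line([508,-344,20],qd,30,f_stop=17);print("stop",h,ctrl.read_eef_pos(),ctrl.read_ft_force(),ctrl.read_time())
for _ in range(3): ctrl.hold(0.2);print(ctrl.read_ft_force(),ctrl.read_eef_pos()[2])
E
```

```text
stop True [ 507.10226684 -344.03611778   31.45885439] [-5.04960114  4.04173345 20.3097119 ] 47.1083
[-3.90813488  2.707853   18.69286385] 31.48791981065702
[-3.83637319  1.31932601 18.30074224] 31.483250626984955
[-4.02147049  2.7705232  18.25076592] 31.491636599943348
```

```bash
python3 - <<'E'
from loc import *
qd=ori(0,90,1)
ctrl.servo_line([508,-344,60],qd,60);ctrl.servo_line([508,-344,230],qd,150);ctrl.hold(0.5)
for c in("wrist","scene","side"):snap(c,"z_%s.png"%c)
for c in("scene","side"):
    fit("pot",[(28,10),(35,100)],[551,-240],[c])
    print(c,[(round(x["conf"],2),onz(c,x["xy"],64)[:2].round()) for x in ctrl.tip_of(c,"pedal_tip")[:1]])
print(ctrl.read_time(),ctrl.read_ft_force())
ctrl.sign_off()
E
```

```text
pot [ 551.2 -237.5] ['scene'] [-0.6  0.6 -0. ]
scene [(0.85, array([ 507., -342.]))]
pot [ 548.1 -238. ] ['side'] [-0.1  0.1 -0. ]
side [(0.9, array([ 496., -336.]))]
50.4833 [-0.06959554  0.50613522 -0.30449161]
the job is handed in; nothing more can be done
```

The job is handed in at about 50 s of the 72 s limit: all four balls are in the tub, the empty pot stands upright about 3 mm from the pad's middle, and the pedal was pressed, held about 0.6 s and released; pressing to the stop is inferred from 21.7 mm of travel and 18 N, and I did not see the verdict.

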